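# Point out the open tube and its cap

## Robot

A 7-joint arm with a two-finger parallel gripper is mounted at the origin on the work surface. World frame = base frame: x ahead of the robot, y to its left, z up, the work surface at z = 0. Lengths are in m, angles in rad, forces in N, time in s.
With the tool pointing down it reaches from about 0.425 to 0.875 m from the base axis. Payload 4.7 kg.
Tool frame: the origin (TCP) lies between the finger pads; the fingertips stand 25 mm ahead of it and the grasp point (between the pads) lies 6 mm ahead of it (tip_reach is the distance from the TCP to the fingertips, in m); z points along the fingers, y is the line along which they close (so a half turn about z gives the same grasp; the last joint's range is limited). The gripper opens to 87 mm and grips with 3 to 60 N. Pads are 19 mm wide; open, the fingers measure 117 mm over their backs; the gripper's body (75 mm by 190 mm) begins 51 mm behind the grasp point.
Start: joints at [-1.113, 0.321, -0.07, 1.45, 0.023, 1.371, -0.057], TCP at [0.279, 0.587, 0.248] pointing down, gripper open.
Joint ranges: [-2.86, 2.86], [-0.3, 2.09], [-1.38, 1.24], [0.06, 2.45], [-1.56, 4.7], [0.09, 2.05], [-2.69, 2.69]. Speed limits (rad/s): [2.57, 2.57, 3.14, 3.14, 3.14, 3.14, 3.14].

## Interface

Orientations are given as a unit quaternion [w, x, y, z].
In Python, from station import get_obs, get_image, job_done, spot_in, tip_reach gives the robot as it stands. The module is installed in compiled form; this text tells all that it offers.
- The arm moves only by the shell command python3 -m crank 'ROWS' [FORCE]. ROWS is JSON, a list of rows, each a list of 5 numbers: the opening, from -1 (shut) to 1 (fully open), then the shift along the tool's x, y, z in mm, then the turn about the tool's z in rad. A call has 1 to 8 rows; each row is the pose to reach, as a shift and turn from the pose commanded when the call began, along the tool's axes at that moment; what a row does not reach only later rows make up. A row lasts 1/10 s, in which the tool goes at most 50 mm and 8.59 degrees, less where a joint would pass 70% of its speed; a pose out of reach is approached as far as the arm can. A call with a gripper value outside its range is refused whole. The fingers move at their own pace and stop on an object; FORCE is the grip in N (left out, the last holds). Time passes only in rows, so rows that repeat a pose let the fingers close. It gives the time, the measured TCP pose, the force, the opening and the grip force at its end, in the units of the state.
- get_obs(): the state, without advancing time (a new reading comes with each control period).
- get_image(name): name is "side" or "top"; returns a dict with "img" (400x640x3 uint8, blue, green, red), "K" (3x3 intrinsics, pixels), "k1" (the pictures are not rectified: a ray, as slopes to the right and down, at radius r is drawn at 1 + k1 r^2 times it, then the intrinsics apply), "world_to_cam" (4x4, takes a point from world to camera coordinates). Camera axes: x right, y up, looking along -z (the intrinsics and any distortion apply to the point x, -y, -z); pixel columns grow to the right and rows downward; lengths in m; the calibration is good to about 2 mm. A picture is of the moment at which its call begins. There is no depth.
- job_done(): hands the job in; it is judged then, once.
Trained networks look in a picture, given as the dict that the camera call returned (one of the last four; its "shot" number tells which), for a name from the list of things; names that differ only in an ending like _2 or _b are one class to them, and where a whole thing is asked for, a point or a joint stands for the part that bears it (a point fixed in the world has none). Each returns a list of dicts, best first, with "score" (0 to 1); they miss things now and then, are a little off and sometimes report something else, mostly with a low value. They report only what shows in the picture. A call takes as long as a camera call.
- spot_in(thing, picture): "rect" ([left, top, right, bottom] in pixels, round what is visible of it).
The state is a dict: "time_s": time; "joint_positions": joint angles; "joint_vel": joint speeds; "effort": joint torques, N m; "eef_pos": TCP position; "tool_rot": TCP orientation; "contact_force": force on the tool from outside, world axes, zero at the start; "moment": the same for the moment, N m; "grip_width": finger opening in m; "grasp_force": force on a finger pad.
Only numpy, scipy, OpenCV 4.12 (cv2) and the standard library are available. Lean on these libraries where they do the work, as an engineer would, in place of code of your own. Each camera call takes 0.05 s, during which the arm holds its last target. There are 200 camera calls.

## Task

One of the wide tubes in the grey rack has been left open, and the wide screw cap that belongs on it lies loose on the bench. Show a colleague: point down at the open mouth of that wide tube, with the fingertips about 2 cm above the middle of it, and hold still there for 2 seconds; then point at its wide cap in the same way for 2 seconds, and finish still pointing at the cap. Touch and move nothing, and do not come down low over any other tube or over the narrow cap.

Things in the scene. Friction and masses are not known exactly. Their poses are not given: they have to be found in the camera images.
- wide_open_tube: The open tube to point at: frosted plastic, 30 mm across, wall 1.6 mm, with no cap, standing upright in one of the rack's wide holes. Its open mouth is 115 mm above its foot. Origin: centre of its foot, which stands 8 mm above the bench (mouth 123 mm above the bench); z runs up the tube.
- wide_cap: The wide blue screw cap to point at: 35 mm across, 15 mm tall, hollow, lying open side up on the bench in front of or behind the marker pen. Origin: centre of its underside, on the bench; z is up, its rim is at 15 mm.
- wide_capped_tube_1: Wide tube of frosted plastic standing upright in the rack, 30 mm across, closed by a blue screw cap (35 mm across, 15 mm tall) whose flat top is 117 mm above the tube's foot. Origin: centre of its foot, which stands 8 mm above the bench; z runs up the tube. Leave alone.
- wide_capped_tube_2: Wide tube of frosted plastic standing upright in the rack, 30 mm across, closed by a blue screw cap (35 mm across, 15 mm tall) whose flat top is 117 mm above the tube's foot. Origin: centre of its foot, which stands 8 mm above the bench; z runs up the tube. Leave alone.
- wide_capped_tube_3: Wide tube of frosted plastic standing upright in the rack, 30 mm across, closed by a blue screw cap (35 mm across, 15 mm tall) whose flat top is 117 mm above the tube's foot. Origin: centre of its foot, which stands 8 mm above the bench; z runs up the tube. Leave alone.
- narrow_open_tube: Narrow open tube of frosted plastic in the rack's far row of narrow holes: 17 mm across, mouth 115 mm above its foot. Not the one meant. Origin: centre of its foot, 8 mm above the bench; z runs up. Leave alone.
- narrow_capped_tube: Narrow tube of frosted plastic standing upright in the rack, 17 mm across, closed by a blue screw cap (22 mm across, 15 mm tall) whose flat top is 117 mm above the tube's foot. Origin: centre of its foot, which stands 8 mm above the bench; z runs up the tube. Leave alone.
- narrow_cap: Narrow blue screw cap, 22 mm across, 13 mm tall, hollow, open side up on the bench. Not the one meant. Origin: centre of its underside. Leave alone.
- rack: Grey plastic tube rack, fixed to the bench, 150 mm (its x) by 165 mm (its y), top plate at 63 mm above the bench. Six wide holes in two rows 50 mm apart and 50 mm along the row (at x -45 and +5 mm, y -50, 0 and +50 mm), three narrow holes at x +50 mm. Origin: centre of its underside; z up.
- marker_pen: Marker pen lying on the bench between the two loose caps: 140 mm long, 12 mm thick. Origin: middle of its underside; x along the pen. Leave alone.
- microplate: White 96-well plate lying on the bench, 127 x 85 x 14 mm. Origin: centre of its underside. Leave alone.
- bench_timer: White bench timer lying flat, 50 x 65 x 15 mm. Origin: centre of its underside. Leave alone.
- reagent_bottle: Closed round bottle, 60 mm across, 125 mm tall. Origin: centre of its underside. Leave alone.
- tip_box: Blue box of pipette tips, fixed, 82 x 122 mm, with its clear lid standing open at the far side, about 130 mm tall. Origin: centre of its underside.

How it is judged:
On the way, in this order (a step that is already met when the one before it is completed fails the run):
1. point at the mouth of the wide open tube and hold there (horizontal distance between the grasp point and wide_open_tube below 0.02 m and z of the grasp point in the frame of wide_open_tube between 0.137 and 0.18 m), for 1.5 s.
2. point at the loose wide cap and hold there (horizontal distance between the grasp point and wide_cap below 0.02 m and z of the grasp point in the frame of wide_cap between 0.037 and 0.08 m), for 1.5 s.
At the end, for the whole second after the job is handed in: The grasp point between the finger pads (19 mm behind the fingertips) is within 20 mm sideways of the wide cap's centre and 22 to 65 mm above its rim, so the fingertips are 3 to 46 mm above it; every loose thing is at rest within 6 mm of where it started; all tubes upright within 0.15 rad (all of step 2 and distance of each of wide_open_tube, wide_capped_tube_1, wide_capped_tube_2, wide_capped_tube_3, narrow_open_tube, narrow_capped_tube, wide_cap, narrow_cap, marker_pen, microplate, bench_timer, reagent_bottle from where it was at the start of the episode below 0.006 m and linear speed of each of wide_open_tube, wide_capped_tube_1, wide_capped_tube_2, wide_capped_tube_3, narrow_open_tube, narrow_capped_tube, wide_cap, narrow_cap, marker_pen, microplate, bench_timer, reagent_bottle below 0.02 m/s and angle between each of wide_open_tube, wide_capped_tube_1, wide_capped_tube_2, wide_capped_tube_3, narrow_open_tube, narrow_capped_tube's own z axis and vertical below 0.15 rad); the robot touches nothing.
It fails at once if the robot touches something (over 0.5 N) (contact force between the arm and anything else above 0.5 N).
It fails at once if the fingers touch something (over 0.5 N) (contact force between the fingers and anything else above 0.5 N).
It fails at once if a tube, cap or bystander is moved or lifted (over 10 mm) (distance of any of wide_open_tube, wide_capped_tube_1, wide_capped_tube_2, wide_capped_tube_3, narrow_open_tube, narrow_capped_tube, wide_cap, narrow_cap, marker_pen, microplate, bench_timer, reagent_bottle from where it was at the start of the episode above 0.01 m).
It fails at once if the hand comes down over a wrong tube or the narrow cap (grasp point within 20 mm sideways and less than 65 mm above its top) ((horizontal distance between the grasp point and wide_capped_tube_1 below 0.02 m and z of the grasp point in the frame of wide_capped_tube_1 below 0.182 m) or (horizontal distance between the grasp point and wide_capped_tube_2 below 0.02 m and z of the grasp point in the frame of wide_capped_tube_2 below 0.182 m) or (horizontal distance between the grasp point and wide_capped_tube_3 below 0.02 m and z of the grasp point in the frame of wide_capped_tube_3 below 0.182 m) or (horizontal distance between the grasp point and narrow_capped_tube below 0.02 m and z of the grasp point in the frame of narrow_capped_tube below 0.182 m) or (horizontal distance between the grasp point and narrow_open_tube below 0.02 m and z of the grasp point in the frame of narrow_open_tube below 0.18 m) or (horizontal distance between the grasp point and narrow_cap below 0.02 m and z of the grasp point in the frame of narrow_cap below 0.078 m)).
It also fails if it takes over 51 s, if anything falls off the work surface, if the arm or the gripper's body presses on something with over 40 N, if the wrist force passes 120 N, or if a joint passes its speed limit or range.

## Working session

There is one attempt and no reset: what is moved stays moved. The work goes in short steps, Python scripts to look and compute and a shell command to move; the robot and the scene stay as the last step left them, time stands still between calls to the robot, and variables do not carry over. Pictures are saved under pics/ and viewed, at most 10 in all, crops included, and the job is handed in when it is done.

```bash
mkdir -p pics; cat > h.py <<'E'
import numpy as np, cv2
def ray(p,uv):
    K=p["K"];k1=float(p["k1"])
    d=(np.array([(uv[0]-K[0][2])/K[0][0],(uv[1]-K[1][2])/K[1][1]]))
    s=cv2.undistortPoints(np.array([[uv]],float),np.array(K,float),np.array([k1,0,0,0.]))[0,0]
    T=np.linalg.inv(np.array(p["world_to_cam"]))
    return T[:3,3],T[:3,:3]@np.array([s[0],-s[1],-1])
def at(p,uv,z):
    o,d=ray(p,uv); return (o+d*(z-o[2])/d[2])
def proj(p,X):
    c=(np.array(p["world_to_cam"])@np.append(X,1))[:3]
    return cv2.projectPoints(np.array([[c[0],-c[1],-c[2]]]),np.zeros(3),np.zeros(3),np.array(p["K"],float),np.array([float(p["k1"]),0,0,0]))[0][0,0]
E
python3 - <<'E'
from station import *
from h import *
o=get_obs();print(o["eef_pos"],o["tool_rot"],o["time_s"],tip_reach)
for n in("top","side"):
    p=get_image(n);cv2.imwrite(f"pics/{n}1.png",p["img"]);print(n,p["k1"],np.linalg.inv(p["world_to_cam"])[:3,3].round(3))
    for t in("wide_open_tube","wide_cap","narrow_cap","wide_capped_tube_1","narrow_open_tube"):
        for r in spot_in(t,p)[:4]:
            x=r["rect"];c=((x[0]+x[2])/2,(x[1]+x[3])/2);print(t,round(r["score"],2),np.round(x),at(p,c,.015 if t.endswith("cap") else .123).round(3))
E
```

```text
[0.27890714 0.58655575 0.24646433] [-1.56054068e-04  2.20057317e-01  9.75486472e-01 -9.46692440e-04] 0.0 0.025
top -0.017512531233119945 [0.393 0.029 1.396]
wide_open_tube 0.64 [253. 195. 269. 213.] [0.546 0.234 0.123]
wide_cap 0.61 [377. 228. 387. 240.] [ 0.468 -0.116  0.015]
wide_cap 0.58 [268. 199. 284. 213.] [0.554 0.204 0.015]
narrow_cap 0.53 [396. 183. 406. 191.] [ 0.612 -0.175  0.015]
wide_capped_tube_1 0.59 [249. 214. 263. 224.] [0.504 0.247 0.123]
wide_capped_tube_1 0.49 [267. 200. 283. 212.] [0.54  0.193 0.123]
wide_capped_tube_1 0.3 [435. 195. 462. 234.] [ 0.516 -0.29   0.123]
side -0.031549106429475865 [ 0.266 -0.714  0.825]
wide_open_tube 0.46 [302. 139. 305. 162.] [0.583 0.187 0.123]
wide_open_tube 0.43 [308. 162. 311. 185.] [0.565 0.101 0.123]
wide_cap 0.85 [296. 281. 313. 299.] [ 0.47  -0.116  0.015]
wide_cap 0.2 [282. 147. 294. 193.] [0.566 0.262 0.015]
wide_capped_tube_1 0.67 [258. 142. 274. 166.] [0.499 0.208 0.123]
wide_capped_tube_1 0.59 [260. 162. 277. 194.] [0.476 0.119 0.123]
wide_capped_tube_1 0.56 [281. 148. 296. 188.] [0.529 0.137 0.123]
wide_capped_tube_1 0.38 [309. 163. 312. 185.] [0.567 0.099 0.123]
narrow_open_tube 0.63 [308. 161. 312. 184.] [0.568 0.104 0.123]
```

View pics/top1.png

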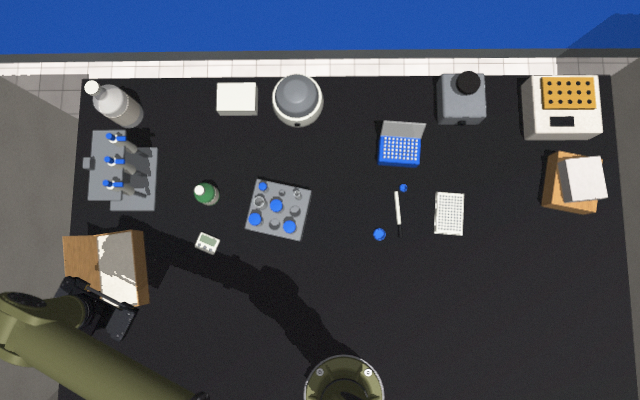

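View pics/side1.png

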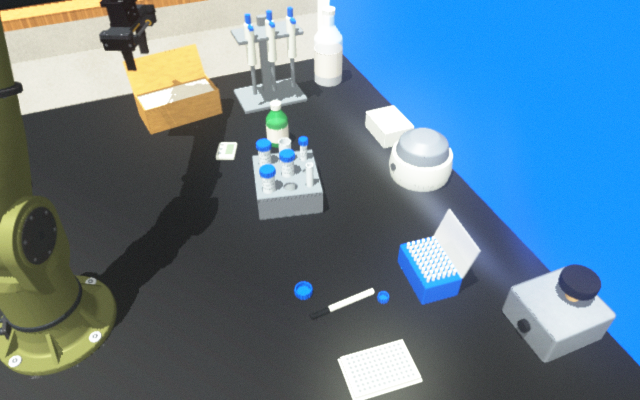

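The bench shows three wide blue caps in the rack (top view about (276,205), (256,219), (290,227)). There is a likely open wide tube near (260,202). The wide cap is at (379,234) and the narrow cap at (403,188). I'll zoom in on the rack to confirm.

```bash
python3 - <<'E'
from h import *
a=cv2.imread("pics/top1.png")[172:247,237:317];b=cv2.imread("pics/side1.png")[130:220,240:330]
f=lambda i:cv2.resize(i,(400,int(400*i.shape[0]/i.shape[1])),interpolation=cv2.INTER_CUBIC)
a,b=f(a),f(b);a=cv2.copyMakeBorder(a,0,400-a.shape[0],0,0,cv2.BORDER_CONSTANT)
cv2.imwrite("pics/zoom.png",np.hstack([a,b]))
E
```

```text
(no output)
```

View pics/zoom.png

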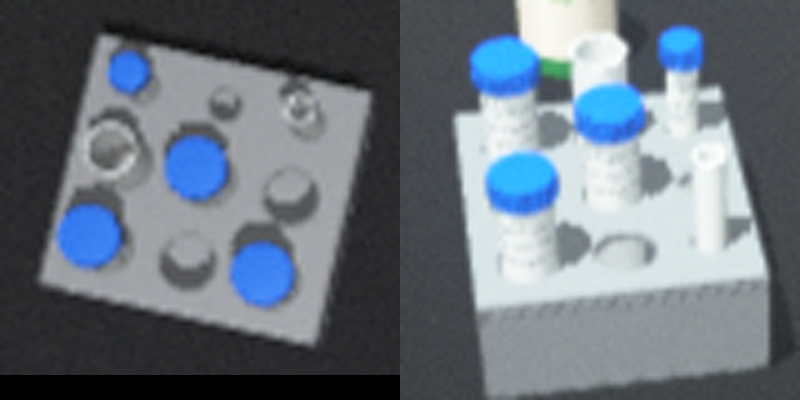

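```bash
python3 - <<'E'
from station import *
from h import *
from scipy.spatial.transform import Rotation as R
t=get_image("top");s=get_image("side")
for n,a,b,z in(("tube",(259,201.6),(285,141.2),.123),("cap",(379,234),(304,290),.012)):
    A=at(t,a,z);B=at(s,b,z)
    o1,d1=ray(t,a);o2,d2=ray(s,b)
    k=np.linalg.lstsq(np.c_[d1,-d2],o2-o1,rcond=None)[0]
    print(n,A.round(4),B.round(4),"tri",((o1+d1*k[0]+o2+d2*k[1])/2).round(4))
# caps tops & spacing check (zoom px -> px)
for c in((91,236),(197,168),(262,273),(130,72),(300,108)):
    print("top of others",at(t,(237+c[0]/5-.4,172+c[1]/5-.4),.125).round(3))
for z in((110,148),): print("tube",at(t,(237+z[0]/5-.4,172+z[1]/5-.4),.123).round(4))
im=t["img"].astype(int);m=((im[...,0]>120)&(im[...,2]<90)).astype(np.uint8);m[:225]=0
c=[q for q in zip(*[list(v) for v in cv2.connectedComponentsWithStats(m)[2:]]) if q[0][4]>30]
print([(q[0],q[1]) for q in c if 360<q[1][0]<400], [at(t,q[1],.012).round(4) for q in c if 360<q[1][0]<400])
q=get_obs()
M=R.from_quat(q["tool_rot"],scalar_first=True)
for P in([.548,.236,.168],[.468,-.116,.06]):
    print((1000*M.inv().apply(np.array(P)-q["eef_pos"])).round(1))
print(M.as_matrix().round(3))
E
```

```text
tube [0.5532 0.2389 0.123 ] [0.5554 0.2376 0.123 ] tri [0.5545 0.2387 0.1223]
cap [ 0.4686 -0.1069  0.012 ] [ 0.4695 -0.1123  0.012 ] tri [ 0.4699 -0.1078  0.0061]
top of others [0.505 0.249 0.125]
top of others [0.543 0.19  0.125]
top of others [0.484 0.153 0.125]
top of others [0.597 0.229 0.125]
top of others [0.577 0.133 0.125]
tube [0.5544 0.24   0.123 ]
[(array([373, 228,  13,  13, 123], dtype=int32), array([379.08130081, 234.05691057]))] [array([ 0.4684, -0.1072,  0.012 ])]
[-393.5 -201.6   79.6]
[-472.4 -553.8  187.6]
[[-0.903  0.429  0.   ]
 [ 0.429  0.903  0.   ]
 [-0.     0.    -1.   ]]
```

```bash
python3 -m crank '[[-0.5,-100,-49,-20,0],[-0.5,-150,-73,-20,0],[-0.5,-200,-98,-20,0],[-0.5,-250,-123,-20,0],[-0.5,-300,-147,-20,0],[-0.5,-350,-172,-20,0],[-0.5,-397,-196,-20,0],[-0.5,-397,-196,-20,0]]'
python3 -m crank '[[-0.5,0,0,0,0],[-0.5,0,0,0,0]]'
python3 - <<'E'
from station import *
from h import *
from scipy.spatial.transform import Rotation as R
q=get_obs();M=R.from_quat(q["tool_rot"],scalar_first=True)
for P in([.554,.239,.168],[.469,-.109,.06]): print((1000*M.inv().apply(np.array(P)-q["eef_pos"])).round(1))
E
```

```text
time_s: 1.5
eef_pos: [0.5275, 0.2724, 0.2677]
tool_rot: [0.0, 0.22, 0.975, 0.0]
contact_force: [0.8, 0.8, -0.1]
grip_width: 0.0307
grasp_force: 0.0
time_s: 1.7
eef_pos: [0.5274, 0.2726, 0.2674]
tool_rot: [0.0, 0.222, 0.975, 0.0]
contact_force: [-1.2, 1.1, 0.1]
grip_width: 0.0232
grasp_force: 0.0
[-38.5 -18.8  99.4]
[-112.5 -369.3  207.3]
```

```bash
python3 -m crank '[[-0.5,-38,-19,0,0],[-0.5,-38,-19,0,0],[-0.5,-38,-19,30,0],[-0.5,-38,-19,50,0],[-0.5,-38,-19,50,0],[-0.5,-38,-19,50,0]]'
python3 - <<'E'
from station import *
from h import *
from scipy.spatial.transform import Rotation as R
q=get_obs();M=R.from_quat(q["tool_rot"],scalar_first=True)
for P in([.554,.239,.168],[.469,-.109,.06]): print((1000*M.inv().apply(np.array(P)-q["eef_pos"])).round(1))
p=get_image("side");a=p["img"][90:220,220:350];b=get_image("top")["img"][165:255,230:320]
f=lambda i:cv2.resize(i,(400,400),interpolation=cv2.INTER_CUBIC) 
cv2.imwrite("pics/over.png",np.hstack([f(a),f(b)]))
E
```

```text
time_s: 2.3
eef_pos: [0.552, 0.2421, 0.2176]
tool_rot: [-0.0, 0.219, 0.976, 0.0]
contact_force: [0.1, 0.4, 0.8]
grip_width: 0.0214
grasp_force: 0.0
[-3.2 -1.9 49.6]
[ -75.2 -352.9  157.5]
```

View pics/over.png

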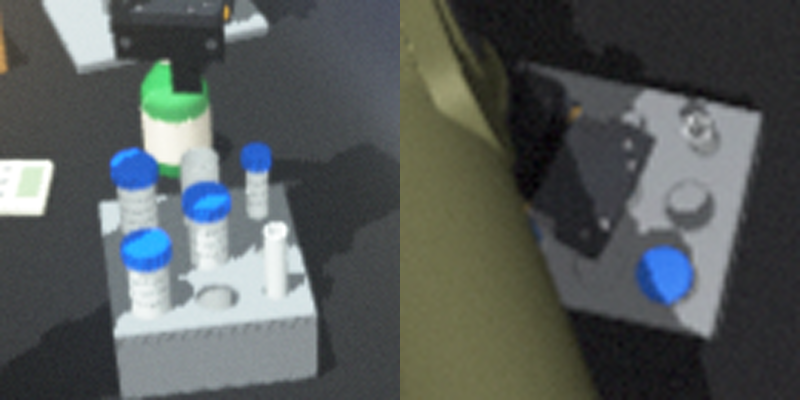

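The fingertips sit above the open tube in the side view: tips at about crop (187,92), mouth at (200,155). I'll descend most of the way and check.

```bash
python3 -m crank '[[-0.5,-3,-2,15,0],[-0.5,-3,-2,30,0],[-0.5,-3,-2,40,0],[-0.5,-3,-2,47,0],[-0.5,-3,-2,47,0],[-0.5,-3,-2,47,0]]'
python3 - <<'E'
from station import *
from h import *
p=get_image("side");a=p["img"][100:180,240:340]
q=get_obs()["eef_pos"];print(q,"tip px",proj(p,[q[0],q[1],q[2]-.025]),"mouth",proj(p,[.554,.239,.123]))
cv2.imwrite("pics/over2.png",cv2.resize(a,(700,560),interpolation=cv2.INTER_CUBIC))
E
```

```text
time_s: 3.0
eef_pos: [0.5546, 0.2376, 0.1702]
tool_rot: [-0.0, 0.22, 0.975, -0.0]
contact_force: [0.2, 0.4, 0.1]
grip_width: 0.0217
grasp_force: 0.0
[0.55479656 0.23770225 0.17065213] tip px [284.25578899 133.32704171] mouth [284.25320564 141.01349753]
```

View pics/over2.png

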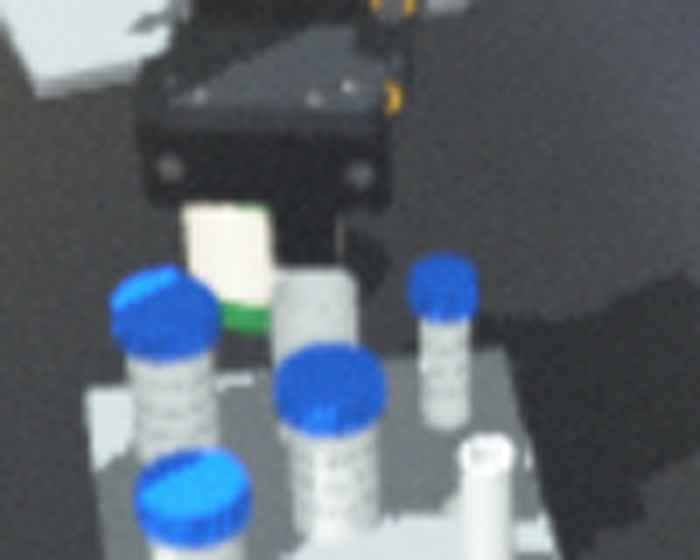

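The fingers are centred over the mouth (crop (315,270)), a little over 2 cm above it. I'll hold, then rise and travel.

```bash
for i in 1 2 3; do python3 -m crank '[[-0.5,0,0,0,0],[-0.5,0,0,0,0],[-0.5,0,0,0,0],[-0.5,0,0,0,0],[-0.5,0,0,0,0],[-0.5,0,0,0,0],[-0.5,0,0,0,0],[-0.5,0,0,0,0]]' | head -2; done
python3 -m crank '[[-0.5,0,0,-30,0],[-0.5,0,0,-65,0],[-0.5,0,0,-90,0],[-0.5,0,0,-90,0],[-0.5,0,0,-90,0]]' | head -2
python3 -m crank '[[-0.5,-10,-45,0,0],[-0.5,-19,-90,0,0],[-0.5,-28,-135,0,0],[-0.5,-37,-180,0,0],[-0.5,-46,-225,0,0],[-0.5,-54,-265,0,0],[-0.5,-62,-305,0,0],[-0.5,-72,-350,0,0]]' | head -2
python3 -m crank '[[-0.5,0,0,0,0],[-0.5,0,0,0,0],[-0.5,0,0,0,0]]'
python3 - <<'E'
from station import *
from h import *
from scipy.spatial.transform import Rotation as R
q=get_obs();M=R.from_quat(q["tool_rot"],scalar_first=True)
print((1000*M.inv().apply(np.array([.469,-.109,.06])-q["eef_pos"])).round(1),q["joint_positions"])
E
```

```text
time_s: 3.85
eef_pos: [0.5545, 0.2376, 0.1703]
time_s: 4.65
eef_pos: [0.5545, 0.2376, 0.1703]
time_s: 5.45
eef_pos: [0.5545, 0.2375, 0.1703]
time_s: 5.95
eef_pos: [0.5546, 0.2376, 0.2606]
time_s: 6.75
eef_pos: [0.4678, -0.1101, 0.2586]
time_s: 7.05
eef_pos: [0.469, -0.1081, 0.2592]
tool_rot: [-0.001, 0.219, 0.976, 0.0]
contact_force: [0.1, 1.1, -0.1]
grip_width: 0.0219
grasp_force: 0.0
[ -0.7  -0.8 199.2] [-0.31206429 -0.06419233  0.46654744  1.85048514  0.02931393  1.35033356
  1.27592636]
```

```bash
python3 -m crank '[[-0.5,0,0,35,0],[-0.5,0,0,70,0],[-0.5,0,0,105,0],[-0.5,0,0,130,0],[-0.5,0,0,150,0],[-0.5,0,0,150,0],[-0.5,0,0,150,0]]'
python3 - <<'E'
from station import *
from h import *
p=get_image("side");a=p["img"][220:320,240:365]
q=get_obs()["eef_pos"];print(q,"tip px",proj(p,[q[0],q[1],q[2]-.025]),"cap",proj(p,[.469,-.109,.015]))
cv2.imwrite("pics/cap.png",cv2.resize(a,(700,560),interpolation=cv2.INTER_CUBIC))
E
```

```text
time_s: 7.75
eef_pos: [0.4694, -0.1084, 0.1102]
tool_rot: [-0.0, 0.219, 0.976, -0.0]
contact_force: [0.5, 0.4, 0.8]
grip_width: 0.0215
grasp_force: 0.0
[ 0.4700732  -0.10871915  0.11098443] tip px [302.63040149 264.43610236] cap [303.16190464 287.90902977]
```

View pics/cap.png

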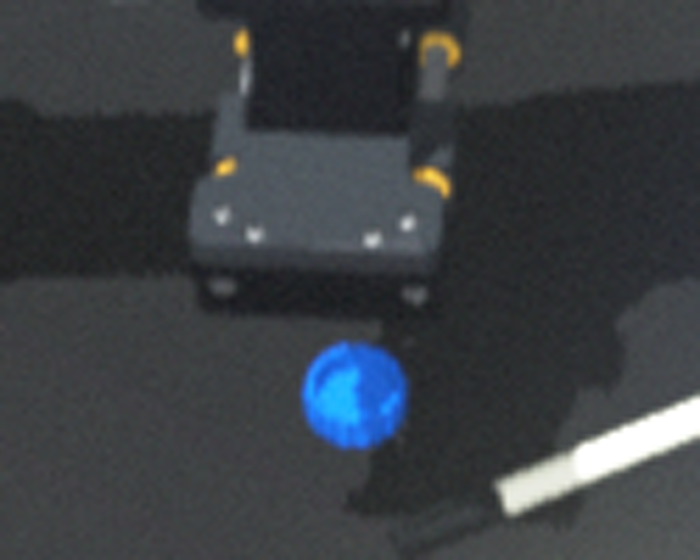

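The cap at crop (355,395), about pixel (303,290), matches the projected position, so I'll lower and hold.

```bash
python3 -m crank '[[-0.5,0,0,15,0],[-0.5,0,0,30,0],[-0.5,0,0,42,0],[-0.5,0,0,48,0],[-0.5,0,0,48,0],[-0.5,0,0,48,0]]'
for i in 1 2 3; do python3 -m crank '[[-0.5,0,0,0,0],[-0.5,0,0,0,0],[-0.5,0,0,0,0],[-0.5,0,0,0,0],[-0.5,0,0,0,0],[-0.5,0,0,0,0],[-0.5,0,0,0,0],[-0.5,0,0,0,0]]' | head -4; done
python3 - <<'E'
from station import *
from h import *
p=get_image("side")
cv2.imwrite("pics/cap2.png",cv2.resize(p["img"][220:320,240:365],(700,560),interpolation=cv2.INTER_CUBIC))
E
```

```text
time_s: 8.4
eef_pos: [0.4698, -0.1095, 0.0628]
tool_rot: [0.0, 0.22, 0.975, 0.0]
contact_force: [0.1, -0.1, 0.5]
grip_width: 0.0223
grasp_force: 0.0
time_s: 9.2
eef_pos: [0.4693, -0.1094, 0.0622]
tool_rot: [0.0, 0.22, 0.975, 0.0]
contact_force: [-0.6, -0.3, -0.3]
time_s: 10.0
eef_pos: [0.4693, -0.1095, 0.0623]
tool_rot: [0.0, 0.22, 0.975, 0.0]
contact_force: [-0.4, 0.0, -0.3]
time_s: 10.8
eef_pos: [0.4693, -0.1094, 0.0623]
tool_rot: [0.0, 0.22, 0.975, 0.0]
contact_force: [-0.2, -0.2, 0.1]
```

View pics/cap2.png

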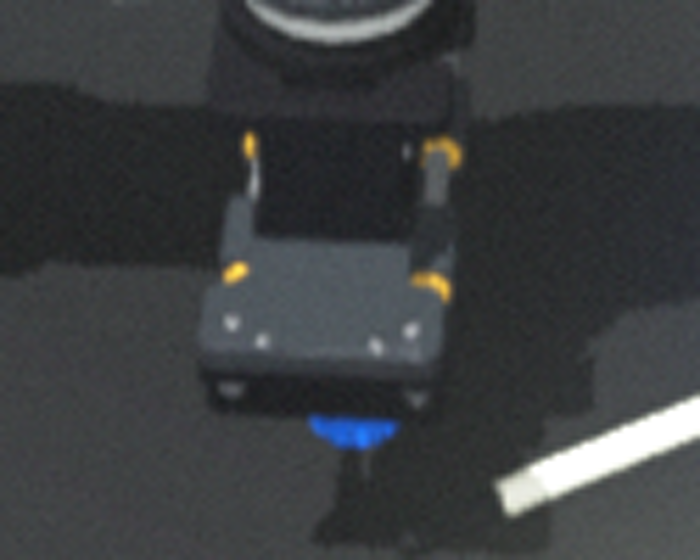

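The hand is over the cap; its lower edge at crop (355,447) has not moved, and nothing is touched.

```bash
python3 -c "from station import *;print(job_done())"
```

```text
the job is handed in; nothing more can be done
None
```

The arm pointed at the open wide tube and then at its wide cap, holding over 2 s with the fingertips about 2 cm above each; it is still over the cap, I saw no sign of contact, and the job is handed in (no verdict was returned).

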